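# Nest a flipped hot-plate rail into its tray

## Task

The gold-anodised channel rails of the hot plate are stored interlocked, every other one flipped. Take the gold rail that lies legs down on the bench (not the legs-up one or the small black one) and lower it, still legs down, into the middle of the blue tray over the two legs-up rails there, so that one of its legs stands in each rail's trough, fully down, lying the same way as them with the ends roughly level. Set it down rather than dropping it, and leave the two rails in their pockets.

Things in the scene. Friction and masses are not known exactly. Their poses are not given: they have to be found in the camera images.
- rail_mid (a point): the rail to move: gold-anodised aluminium U-channel, 130 mm long, 56 wide, 45 high, 3 thick, lying legs down (flat web on top, three dark holes), about 130 g. The point is its centre, half-way up, 22.5 mm above the bench; x along its length, y across the legs, z up. Grip it from above across its 56 mm width, outside the legs. Near it lie a like one legs up and a black one 80 x 40 x 30 mm.
- nest (a point): where the rail's centre is once nested: point of the fixed blue tray midway between its two rails, 31.5 mm above the bench; x along them, y across, z up. The nested legs stand 9 mm above the bench; the tray rails' legs reach up to 51 mm, the inner two within 11 mm of the centre line, the outer ones from 61 mm out: 14 mm play either side, 33 mm beside the nested rail for a finger.
- base_a_mid (a point): first rail in the tray: gold-anodised aluminium U-channel, 130 mm long, 56 wide, 45 high, 3 thick, lying legs up, loose in a shallow pocket, 36 mm to +y of the nest point in its frame. The point is its centre, half-way up, 28.5 mm above the bench; x along its length, y across, z up.
- base_b_mid (a point): second rail in the tray, the same, 36 mm to -y of the nest point in its frame. The point is its centre, half-way up; x along its length, y across, z up.
Things that resemble listed ones, but are neither listed nor needed, are in the scene too. Leave any purple look-alike of the part that bears base_b_mid alone.

How it is judged (in metres and radians):
At the end, for the whole second after the job is handed in: The rail lies legs down and level (within 7 degrees), its centre within 20 mm lengthwise, 18 mm sideways and 6 mm in height of the nest point, in line with the tray within 12 degrees, at rest; the two rails of the tray are upright and within 15 mm of where they were (x of rail_mid in the frame of nest between -0.02 and 0.02 m and y of rail_mid in the frame of nest between -0.018 and 0.018 m and z of rail_mid in the frame of nest between -0.006 and 0.006 m and angle between the x axis of rail_mid and the x axis of nest, either way round below 0.21 rad and angle between each of rail_mid, base_a_mid, base_b_mid's own z axis and vertical below 0.12 rad and linear speed of rail below 0.02 m/s and distance of each of base_a_mid, base_b_mid from where it was at the start of the episode below 0.015 m); the robot touches nothing.
It fails at once if the rail is let go and falls into the tray from about 20 mm or higher (horizontal distance between rail_mid and nest below 0.1 m and z of rail_mid in the frame of nest above 0.01 m and linear speed of rail above 0.4 m/s and contact force between the fingers and rail below 0.1 N).
It also fails if it takes over 48 s, if anything falls off the work surface, if the arm or the gripper's body presses on something with over 40 N, if the wrist force passes 120 N, or if a joint passes its speed limit or range.

## Robot

A 7-joint arm with a two-finger parallel gripper is mounted at the origin on the work surface. World frame = base frame: x ahead of the robot, y to its left, z up, the work surface at z = 0. Lengths are in m, angles in degrees, forces in N, time in s.
With the tool pointing down it reaches from about 0.4 to 0.875 m from the base axis. Payload 4.4 kg.
Tool frame: the origin (TCP) lies midway between the tips of the shut fingers; the grasp point (between the pads) lies 19 mm behind it; z points along the fingers, y is the direction in which the jaws open and shut (so a half turn about z gives the same grasp; the last joint's range is limited). The gripper opens to 85 mm and grips with 20 to 120 N. Pads are 22 mm wide; open, the fingers measure 114 mm over their backs; the gripper's body (76 mm by 85 mm) begins 54 mm behind the grasp point. The pads swing forward as they close: fully open they stand 13 mm farther back than shut.
Start: joints at [-73.957, 36.005, 2.206, 86.941, -1.547, 57.084, -1.146], TCP at [0.22, 0.612, 0.231] pointing down, gripper open.
Joint ranges: [-175.42, 175.42], [-21.48, 121.26], [-71.46, 75.88], [10.55, 141.38], [-63.04, 243.04], [13.31, 113.54], [-168.57, 168.57]. Speed limits (degrees/s): [147.25, 147.25, 180, 180, 180, 180, 180].

## Interface

Orientations are given as a 3x3 rotation matrix whose columns are the frame's x, y, z axes.
In Python, from bench import observe, eyes, robot gives the robot as it stands.
- The arm moves only by the shell command python3 -m inch 'ROWS'. ROWS is JSON, a list of rows, each a list of 7 numbers: the turn, a rotation vector about the tool's x, y, z in degrees, then the shift along the tool's x, y, z in m, then the opening, from 0 (shut) to 1 (fully open). A call has 1 to 5 rows; each row is the pose to reach, as a shift and turn from the pose measured when the call began, along the tool's axes at that moment; what a row does not reach only later rows make up. A row lasts 1/10 s, in which the tool goes at most 50 mm and 8.59 degrees, less where a joint would pass 70% of its speed; a pose out of reach is approached as far as the arm can. A call with a gripper value outside its range is refused whole. The fingers move at their own pace and stop on an object; the grip force is fixed at half the most. Time passes only in rows, so rows that repeat a pose let the fingers close. It gives the time, the measured TCP pose, the force and the opening at its end, in the units of the state.
- observe(): the state, without advancing time (a new reading comes with each control period).
- eyes.get_image(name): name is "scene" or "side" or "wrist"; returns the picture (400x640x3 uint8, red, green, blue); there is no depth.
- eyes.camera_info(name): a dict with "K" (3x3 intrinsics, pixels), "T" (4x4, takes a point from camera to world coordinates); the wrist camera has in their place "hand_eye" (4x4, takes a point from camera to tool coordinates, whose origin is the TCP and whose axes are the flange's). Camera axes: x right, y up, looking along -z (the intrinsics and any distortion apply to the point x, -y, -z); pixel columns grow to the right and rows downward; lengths in m; the calibration is good to about 2 mm. A picture is of the moment at which its call begins: read the wrist's pose just before it. camera_info takes no time and is no camera call.
- robot.finish_job(): hands the job in, once; it reports no verdict.
The state is a dict: "time_s": time; "joint_positions": joint angles; "joint_velocities": joint speeds; "joint_efforts": joint torques, N m; "tool_pos": TCP position; "tcp_rot": TCP orientation; "force": force on the tool from outside, world axes, zero at the start; "torque": the same for the moment, N m; "finger_gap": finger opening in m.
Only numpy, scipy, OpenCV 4.12 (cv2) and the standard library are available. Lean on these libraries where they do the work, as an engineer would, in place of code of your own. Each camera call takes 0.05 s, during which the arm holds its last target. There are 200 camera calls.

## Working session

There is one attempt and no reset: what is moved stays moved. The work goes in short steps, Python scripts to look and compute and a shell command to move; the robot and the scene stay as the last step left them, time stands still between calls to the robot, and variables do not carry over. Pictures are saved under pics/ and viewed, about 8 in all and at most 12, crops included, and the job is handed in when it is done.

```bash
mkdir -p pics; ls; python3 - <<'E'
from bench import observe, eyes, robot
import cv2,numpy as np
for n in("scene","side"):
    im=eyes.get_image(n); cv2.imwrite(f"pics/{n}0.png",im[:,:,::-1]); i=eyes.camera_info(n); print(n,{k:np.round(v,4).tolist() if not isinstance(v,str) else v for k,v in i.items()})
im=eyes.get_image("wrist"); cv2.imwrite("pics/wrist0.png",im[:,:,::-1]); print({k:np.round(v,4).tolist() for k,v in eyes.camera_info("wrist").items()})
s=observe(); print(s["time_s"],s["tool_pos"],np.round(s["tcp_rot"],3).tolist(),s["finger_gap"],s["force"])
E
```

```text
pics
scene {'K': [[368.2186, 0.0, 321.7307], [0.0, 368.2186, 199.1817], [0.0, 0.0, 1.0]], 'T': [[0.075, -0.5274, 0.8463, 1.0645], [0.9972, 0.0408, -0.0629, -0.0561], [-0.0013, 0.8486, 0.529, 0.4358], [0.0, 0.0, 0.0, 1.0]]}
side {'K': [[430.7125, 0.0, 323.0886], [0.0, 430.7125, 208.3092], [0.0, 0.0, 1.0]], 'T': [[0.8783, 0.3135, -0.361, 0.1994], [-0.478, 0.5619, -0.6751, -0.5095], [-0.0088, 0.7655, 0.6434, 0.5168], [0.0, 0.0, 0.0, 1.0]]}
{'K': [[338.5086, 0.0, 324.6982], [0.0, 338.5086, 204.2859], [0.0, 0.0, 1.0]], 'hand_eye': [[-0.0002, 0.9576, 0.2881, 0.0733], [1.0, 0.0002, 0.0002, 0.0], [0.0001, 0.2881, -0.9576, -0.1427], [0.0, 0.0, 0.0, 1.0]]}
0.15 [0.22014988 0.61109004 0.23060667] [[-0.941, 0.339, -0.0], [0.339, 0.941, -0.001], [-0.0, -0.001, -1.0]] 0.08551484199227527 [-0.45599465 -0.37983748 -0.46597188]
```

View pics/scene0.png

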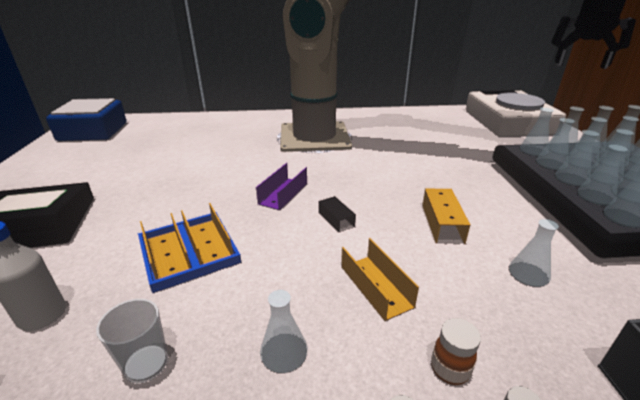

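View pics/side0.png

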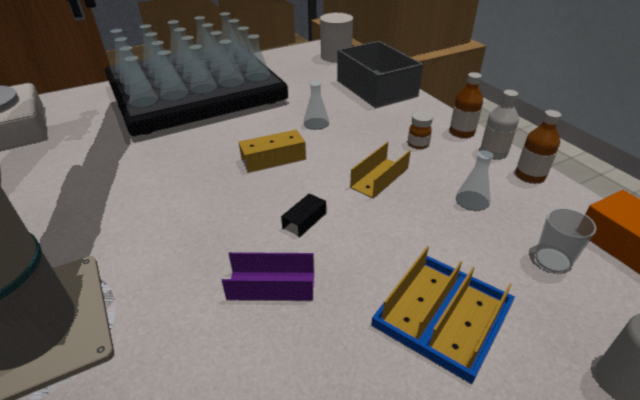

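The scene view shows these candidates:
- Gold rail, legs down: scene (445,212), side (272,150). This is my choice, with its flat web and three holes on top.
- Gold rail, legs up: scene (380,278), side (381,170).
- Small black rail: scene (337,213).
- Purple look-alike: scene (282,188).
- Blue tray with two gold rails: scene (188,247), side (445,310).

Next I'll measure hole positions and check the choice in one close crop.

```bash
cat > h.py <<'E'
import numpy as np,cv2
from bench import observe,eyes,robot
def ray(name,px,z,T=None):
    i=eyes.camera_info(name); T=i["T"] if T is None else T
    T=np.array(T);K=np.array(i["K"]); x,y,_=np.linalg.inv(K)@[px[0],px[1],1]
    d=T[:3,:3]@[x,-y,-1]; o=T[:3,3]; return o+d*(z-o[2])/d[2]
def wristT():
    s=observe(); W=np.eye(4); W[:3,:3]=s["tcp_rot"]; W[:3,3]=s["tool_pos"]
    return W@np.array(eyes.camera_info("wrist")["hand_eye"])
def blobs(im,box,thr=0.45,amin=3,amax=150):
    "dark spots enclosed by gold, in box x0,y0,x1,y1"
    x0,y0,x1,y1=box; c=im[y0:y1,x0:x1]; hsv=cv2.cvtColor(c,cv2.COLOR_RGB2HSV)
    g=((hsv[...,0]>10)&(hsv[...,0]<32)&(hsv[...,1]>110)&(hsv[...,2]>70)).astype(np.uint8)
    cs,h=cv2.findContours(g,cv2.RETR_CCOMP,cv2.CHAIN_APPROX_NONE); out=[]
    for k,q in enumerate(cs):
        if h[0][k][3]>=0:
            m=cv2.boundingRect(q); out.append((round(m[0]+m[2]/2-.5+x0,1),round(m[1]+m[3]/2-.5+y0,1),m[2],m[3]))
    return out
E
python3 - <<'E'
from h import *
a=cv2.imread("pics/scene0.png")[:,:,::-1];b=cv2.imread("pics/side0.png")[:,:,::-1]
for n,im,box,z in(("scene",a,(415,180,475,250),.045),("side",b,(232,125,312,175),.045),("scene",a,(135,200,245,290),.009),("side",b,(370,245,516,376),.009)):
    for q in blobs(im,box): print(n,q,np.round(ray(n,q[:2],z),4))
t=lambda im,x0,y0,x1,y1,w,h:cv2.resize(im[y0:y1,x0:x1],(w,h),interpolation=cv2.INTER_CUBIC)
o=np.vstack([np.hstack([t(a,405,175,485,255,400,300)[:],t(b,230,120,320,180,400,300)]),np.hstack([t(a,130,195,250,295,400,300),t(b,366,240,520,380,400,300)])])
cv2.imwrite("pics/crop1.png",o[:,:,::-1])
E
```

```text
scene (451.5, 217.0, 4, 3) [0.5203 0.2264 0.045 ]
side (253.0, 168.5, 5, 4) [0.4034 0.1553 0.045 ]
side (269.0, 165.0, 3, 3) [0.4349 0.1513 0.045 ]
side (272.0, 164.5, 3, 4) [0.4406 0.15   0.045 ]
side (270.0, 164.0, 3, 3) [0.4379 0.1535 0.045 ]
side (268.0, 164.0, 3, 3) [0.4345 0.1554 0.045 ]
side (280.0, 163.0, 3, 3) [0.4563 0.1471 0.045 ]
side (275.0, 163.0, 3, 3) [0.4478 0.1519 0.045 ]
side (266.0, 163.0, 3, 3) [0.4325 0.1605 0.045 ]
side (285.0, 162.0, 3, 3) [0.4663 0.1455 0.045 ]
side (283.0, 162.0, 3, 3) [0.4629 0.1474 0.045 ]
side (267.0, 162.0, 3, 3) [0.4355 0.1628 0.045 ]
side (256.0, 162.0, 3, 3) [0.4167 0.1733 0.045 ]
side (286.0, 161.0, 3, 3) [0.4695 0.1477 0.045 ]
side (273.0, 161.0, 3, 3) [0.4472 0.1602 0.045 ]
side (292.0, 160.0, 3, 3) [0.4813 0.1452 0.045 ]
side (289.5, 160.0, 4, 3) [0.477  0.1476 0.045 ]
side (284.0, 160.5, 3, 4) [0.4668 0.1513 0.045 ]
side (275.0, 160.5, 5, 4) [0.4513 0.1599 0.045 ]
side (267.0, 160.0, 3, 3) [0.4383 0.1693 0.045 ]
side (264.0, 160.0, 3, 3) [0.4331 0.1722 0.045 ]
side (293.0, 159.0, 3, 3) [0.4845 0.1474 0.045 ]
side (271.0, 160.5, 5
[... 1824 characters left out ...]
161 0.226  0.045 ]
scene (172.0, 268.5, 5, 4) [ 0.5823 -0.2733  0.009 ]
scene (167.0, 254.0, 5, 3) [ 0.5435 -0.2922  0.009 ]
scene (162.5, 241.0, 4, 3) [ 0.5051 -0.3109  0.009 ]
scene (214.0, 255.0, 5, 3) [ 0.5526 -0.2087  0.009 ]
scene (207.5, 241.5, 4, 4) [ 0.513  -0.2273  0.009 ]
scene (202.0, 229.0, 3, 3) [ 0.4728 -0.2452  0.009 ]
side (454.5, 346.0, 8, 7) [ 0.5008 -0.3101  0.009 ]
side (467.5, 323.5, 8, 6) [ 0.5404 -0.2919  0.009 ]
side (479.0, 303.0, 7, 7) [ 0.5795 -0.2736  0.009 ]
side (406.0, 319.0, 7, 7) [ 0.4705 -0.2448  0.009 ]
side (420.0, 299.0, 7, 5) [ 0.5095 -0.2266  0.009 ]
side (433.0, 280.5, 7, 6) [ 0.5488 -0.2083  0.009 ]
side (413.0, 269.0, 3, 3) [ 0.5366 -0.1749  0.009 ]
```

View pics/crop1.png

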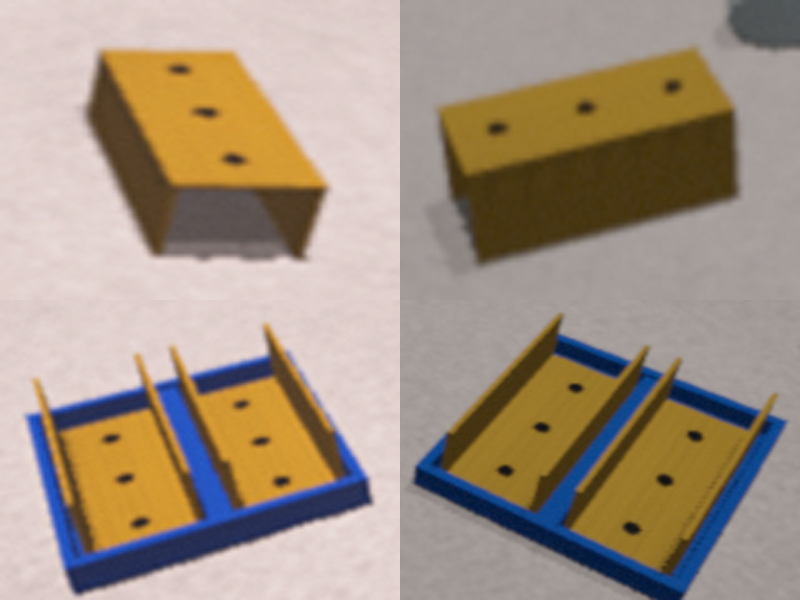

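The crop confirms the choice: flat web up, three holes, free legs down. Its hole pitch comes out at about 42 mm, centre about (0.4765, 0.231), yaw about -7°. The tray nest is about (0.5266, -0.2595), yaw 25.5°, and the measured rail spacing is 71.7 mm against the 72 mm given. I'll move above the rail now.

```bash
python3 -m inch '[[0,0,-6,-0.04,-0.028,0,1],[0,0,-12.6,-0.08,-0.057,0,1],[0,0,-12.6,-0.12,-0.086,0,1],[0,0,-12.6,-0.155,-0.112,0,1],[0,0,-12.6,-0.185,-0.135,0,1]]'
python3 - <<'E'
from h import *
s=observe(); R=np.array(s["tcp_rot"]); print(s["time_s"],s["tool_pos"],np.round(R,3).tolist(), R.T@(np.array([.4765,.231,.145])-s["tool_pos"]), s["joint_positions"])
E
```

```text
time_s: 0.65
tool_pos: [0.3498, 0.4188, 0.2307]
tcp_rot: [[-0.992, 0.127, -0.0], [0.127, 0.992, -0.002], [-0.0, -0.002, -1.0]]
force: [-0.3, 1.2, 0.3]
finger_gap: 0.0856
0.65 [0.34983374 0.41877716 0.23069576] [[-0.992, 0.127, -0.0], [0.127, 0.992, -0.002], [-0.0, -0.002, -1.0]] [-0.14952799 -0.16993363  0.08609473] [-52.30316647  27.48275325  -1.19385459 103.67521661   0.81945914
  48.96341618  28.78731644]
```

```bash
python3 -m inch '[[0,0,0,-0.03,-0.034,0.017,1],[0,0,0,-0.07,-0.08,0.04,1],[0,0,0,-0.11,-0.125,0.06,1],[0,0,0,-0.15,-0.17,0.086,1],[0,0,0,-0.15,-0.17,0.086,1]]'; python3 -m inch '[[0,0,0,0,0,0,1],[0,0,0,0,0,0,1]]' 
python3 - <<'E'
from h import *
T=wristT(); im=eyes.get_image("wrist"); cv2.imwrite("pics/w1.png",im[:,:,::-1])
hsv=cv2.cvtColor(im,cv2.COLOR_RGB2HSV); print(hsv[200,320],hsv[185:215:5,300:345:5,2].tolist())
for q in blobs(im,(0,0,640,400)):
    if q[2]>4: print(q,np.round(ray("wrist",q[:2],.045,T),4))
E
```

```text
time_s: 1.15
tool_pos: [0.4779, 0.2286, 0.1443]
tcp_rot: [[-0.992, 0.128, -0.0], [0.128, 0.992, -0.003], [-0.0, -0.003, -1.0]]
force: [0.5, 0.7, 0.3]
finger_gap: 0.0857
time_s: 1.35
tool_pos: [0.4781, 0.2271, 0.1437]
tcp_rot: [[-0.991, 0.131, -0.002], [0.131, 0.991, -0.004], [0.001, -0.004, -1.0]]
force: [0.2, 0.4, 0.5]
finger_gap: 0.0853
[ 19 167  93] [[90, 90, 93, 95, 93, 95, 90, 98, 93], [92, 94, 89, 93, 90, 91, 93, 97, 92], [89, 94, 93, 90, 93, 95, 90, 96, 90], [92, 95, 96, 92, 93, 51, 15, 25, 93], [90, 94, 94, 93, 93, 73, 9, 30, 91], [92, 90, 91, 93, 93, 93, 91, 97, 89]]
(331.5, 256.0, 14, 13) [0.5197 0.2265 0.045 ]
(330.5, 202.5, 14, 14) [0.4765 0.2312 0.045 ]
```

View pics/w1.png

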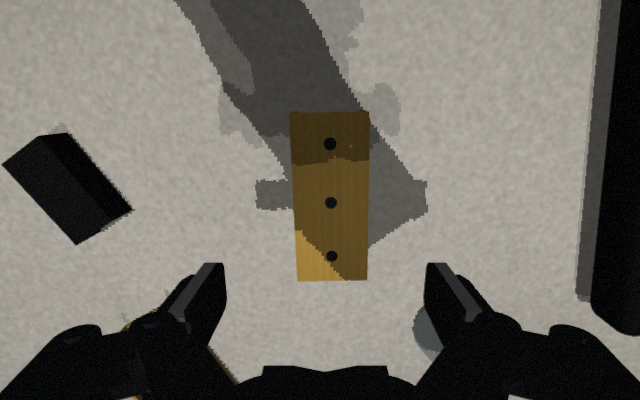

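The wrist view shows the legs-down rail at pixel (330,202), with holes at (330,144), (330,202) and (331,256). That puts its centre at (0.4765, 0.2312), which agrees with the first estimate. The fingers straddle it with clear space on both sides, so I'll descend.

```bash
python3 -m inch '[[0,0,-1.3,0.002,0.004,0.03,1],[0,0,-1.3,0.002,0.0045,0.06,1],[0,0,-1.3,0.002,0.0045,0.09,1],[0,0,-1.3,0.002,0.0045,0.115,1],[0,0,-1.3,0.002,0.0045,0.133,1]]'; python3 -m inch '[[0,0,0,0,0,0,1],[0,0,0,0,0,0,1]]'
```

```text
time_s: 1.9
tool_pos: [0.4746, 0.2361, 0.0102]
tcp_rot: [[-0.995, 0.102, -0.002], [0.102, 0.995, -0.001], [0.002, -0.001, -1.0]]
force: [-0.1, 0.9, -0.0]
finger_gap: 0.0854
time_s: 2.1
tool_pos: [0.4738, 0.2383, 0.0106]
tcp_rot: [[-0.995, 0.099, -0.002], [0.099, 0.995, 0.0], [0.002, -0.0, -1.0]]
force: [-0.1, 0.0, -0.3]
finger_gap: 0.0855
```

```bash
python3 -m inch '[[0,0,0,-0.003,-0.005,0,1],[0,0,0,-0.003,-0.0065,0,1],[0,0,0,-0.003,-0.0065,0,1],[0,0,0,-0.003,-0.0065,0,1]]'
```

```text
time_s: 2.5
tool_pos: [0.4766, 0.2315, 0.0112]
tcp_rot: [[-0.995, 0.099, -0.001], [0.099, 0.995, 0.001], [0.001, 0.0, -1.0]]
force: [-0.1, 0.8, -0.0]
finger_gap: 0.0851
```

Centred. Closing.

```bash
python3 -m inch '[[0,0,0,0,0,0,0.4],[0,0,0,0,0,0,0.4],[0,0,0,0,0,0,0],[0,0,0,0,0,0,0],[0,0,0,0,0,0,0]]';python3 -m inch '[[0,0,0,0,0,0,0],[0,0,0,0,0,0,0],[0,0,0,0,0,0,0],[0,0,0,0,0,0,0]]'
```

```text
time_s: 3.0
tool_pos: [0.4768, 0.2316, 0.0116]
tcp_rot: [[-0.995, 0.099, -0.001], [0.099, 0.995, 0.001], [0.001, 0.001, -1.0]]
force: [-1.0, -0.5, 5.7]
finger_gap: 0.0553
time_s: 3.4
tool_pos: [0.4768, 0.2316, 0.0116]
tcp_rot: [[-0.995, 0.099, -0.001], [0.099, 0.995, 0.001], [0.001, 0.001, -1.0]]
force: [-0.0, 0.0, 3.3]
finger_gap: 0.0556
```

```bash
python3 -m inch '[[0,0,0,0,0,-0.01,0],[0,0,0,0,0,-0.03,0],[0,0,0,0,0,-0.06,0],[0,0,0,0,0,-0.09,0],[0,0,0,0,0,-0.12,0]]';python3 -m inch '[[0,0,0,0,0,-0.015,0],[0,0,0,0,0,-0.025,0],[0,0,0,0,0,-0.025,0]]'
python3 - <<'E'
from h import *
s=observe(); R=np.array(s["tcp_rot"]); print(s["joint_positions"], R.T@(np.array([.5266,-.2595,.16])-s["tool_pos"]),np.degrees(np.arctan2(-R[1,0],-R[0,0])))
T=wristT(); im=eyes.get_image("wrist"); cv2.imwrite("pics/w2.png",im[:,:,::-1])
E
```

```text
time_s: 3.9
tool_pos: [0.4764, 0.2313, 0.133]
tcp_rot: [[-0.995, 0.099, -0.001], [0.099, 0.995, 0.001], [0.001, 0.0, -1.0]]
force: [0.6, -0.6, -0.0]
finger_gap: 0.0547
time_s: 4.2
tool_pos: [0.4771, 0.2316, 0.1592]
tcp_rot: [[-0.995, 0.099, 0.001], [0.099, 0.995, 0.002], [-0.001, 0.002, -1.0]]
force: [-0.1, 0.2, -1.8]
finger_gap: 0.0551
[-27.34370661  31.84200767  -2.27021367 110.33854017   1.85269927
  37.77055833  53.55866048] [-0.09812202 -0.48369275 -0.00157643] -5.705825745056422
```

View pics/w2.png

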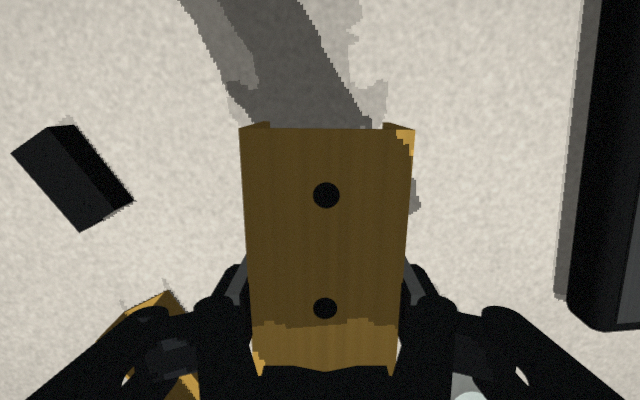

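The rail is held square and level, with holes at (326,195) and (325,308) and its web centred between the fingers. I'll carry it to the tray in stages.

```bash
python3 -m inch '[[0,0,-2,-0.005,-0.025,0,0],[0,0,-4,-0.012,-0.06,0,0],[0,0,-6,-0.019,-0.095,0,0],[0,0,-8,-0.026,-0.13,0,0],[0,0,-10,-0.033,-0.161,0,0]]'
python3 - <<'E'
from h import *
s=observe(); R=np.array(s["tcp_rot"]); print(s["joint_positions"], R.T@(np.array([.5266,-.2595,.16])-s["tool_pos"]),np.degrees(np.arctan2(-R[1,0],-R[0,0])))
E
```

```text
time_s: 4.75
tool_pos: [0.4921, 0.0657, 0.1566]
tcp_rot: [[-0.997, -0.076, -0.004], [-0.076, 0.997, -0.0], [0.004, 0.0, -1.0]]
force: [0.7, 0.1, -0.9]
finger_gap: 0.0553
[ -6.46030452  30.05503268  -6.27062917 115.15354896   5.3624167
  35.29596031  78.06895867] [-0.00965888 -0.32690887 -0.00353097] 4.356076213340509
```

```bash
python3 -m inch '[[0,0,-2,-0.001,-0.035,-0.002,0],[0,0,-4,-0.002,-0.07,-0.003,0],[0,0,-6,-0.003,-0.11,-0.003,0],[0,0,-8,-0.004,-0.145,-0.003,0],[0,0,-11,-0.005,-0.175,-0.003,0]]'
python3 - <<'E'
from h import *
s=observe(); R=np.array(s["tcp_rot"]); print(s["joint_positions"], R.T@(np.array([.5266,-.2595,.16])-s["tool_pos"]),np.degrees(np.arctan2(-R[1,0],-R[0,0])))
E
```

```text
time_s: 5.25
tool_pos: [0.5093, -0.1106, 0.158]
tcp_rot: [[-0.964, -0.265, -0.007], [-0.265, 0.964, -0.0], [0.007, 0.002, -1.0]]
force: [0.2, -0.0, -1.5]
finger_gap: 0.0556
[ 16.25619026  31.79802868 -10.49406397 111.1716327    9.01154824
  38.20686806 105.54000658] [ 0.02285829 -0.14818308 -0.00209829] 15.37289279079302
```

```bash
python3 -m inch '[[0,0,-2,0.005,-0.035,-0.002,0],[0,0,-5,0.011,-0.07,-0.002,0],[0,0,-8,0.016,-0.105,-0.002,0],[0,0,-10,0.023,-0.148,-0.002,0],[0,0,-10,0.023,-0.148,-0.002,0]]';python3 -m inch '[[0,0,0,0,0,0,0],[0,0,0,0,0,0,0],[0,0,0,0,0,0,0]]'
python3 - <<'E'
from h import *
s=observe(); R=np.array(s["tcp_rot"]); print(s["joint_positions"], R.T@(np.array([.5266,-.2595,.16])-s["tool_pos"]),np.degrees(np.arctan2(-R[1,0],-R[0,0])),R.round(4).tolist())
T=wristT(); im=eyes.get_image("wrist"); cv2.imwrite("pics/w3.png",im[:,:,::-1])
for q in blobs(im,(0,0,640,400)):
    if q[2]>4: print(q,np.round(ray("wrist",q[:2],.009,T),4))
E
```

```text
time_s: 5.75
tool_pos: [0.5246, -0.2676, 0.158]
tcp_rot: [[-0.907, -0.42, -0.009], [-0.42, 0.907, -0.004], [0.01, 0.0, -1.0]]
force: [-1.4, -0.2, -1.4]
finger_gap: 0.0548
time_s: 6.05
tool_pos: [0.5243, -0.2663, 0.1573]
tcp_rot: [[-0.907, -0.421, -0.01], [-0.421, 0.907, -0.003], [0.011, 0.002, -1.0]]
force: [0.9, 0.5, -1.1]
finger_gap: 0.0551
[ 32.61459275  36.72058982 -13.65130266 100.67112213  12.13095902
  44.54036938 127.74225352] [-0.00492902  0.00516571 -0.00275707] 24.927303281934208 [[-0.9068, -0.4214, -0.0104], [-0.4214, 0.9069, -0.0027], [0.0106, 0.0019, -0.9999]]
(344.5, 327.5, 6, 6) [ 0.6439 -0.1886  0.009 ]
(342.0, 326.0, 5, 5) [ 0.6434 -0.1916  0.009 ]
(337.0, 326.5, 5, 6) [ 0.646  -0.1959  0.009 ]
(322.0, 326.0, 5, 5) [ 0.6518 -0.2098  0.009 ]
(325.0, 325.0, 7, 7) [ 0.6495 -0.2076  0.009 ]
(344.5, 322.0, 8, 7) [ 0.6382 -0.1914  0.009 ]
(265.0, 320.5, 5, 4) [ 0.6699 -0.264   0.009 ]
(306.0, 319.5, 5, 4) [ 0.6517 -0.2274  0.009 ]
(339.0, 321.5, 7, 10) [ 0.6399 -0.1966  0.009 ]
(273.0, 318.0, 5, 7) [ 0.6639 -0.2579  0.009 ]
(338.0, 315.0, 5, 3) [ 0.6336 -0.2007  0.009 ]
(
[... 4383 characters left out ...]
8.5, 8, 8) [ 0.5721 -0.2614  0.009 ]
(304.0, 236.0, 5, 5) [ 0.5712 -0.2653  0.009 ]
(339.0, 235.0, 5, 7) [ 0.5568 -0.2364  0.009 ]
(326.0, 233.5, 5, 6) [ 0.5605 -0.2479  0.009 ]
(346.0, 233.0, 7, 11) [ 0.5523 -0.2315  0.009 ]
(322.0, 229.5, 5, 4) [ 0.5585 -0.2529  0.009 ]
(327.0, 225.5, 7, 8) [ 0.553  -0.2504  0.009 ]
(346.5, 225.5, 8, 10) [ 0.5455 -0.2342  0.009 ]
(324.0, 223.0, 7, 5) [ 0.552  -0.2539  0.009 ]
(340.5, 215.5, 6, 4) [ 0.5392 -0.2434  0.009 ]
(341.0, 213.0, 5, 5) [ 0.5368 -0.244   0.009 ]
(346.0, 216.0, 7, 13) [ 0.5375 -0.2386  0.009 ]
(408.5, 210.5, 6, 40) [ 0.5091 -0.1898  0.009 ]
(383.0, 187.0, 5, 3) [ 0.4995 -0.2207  0.009 ]
(327.5, 194.5, 30, 28) [ 0.5263 -0.2624  0.009 ]
```

View pics/w3.png

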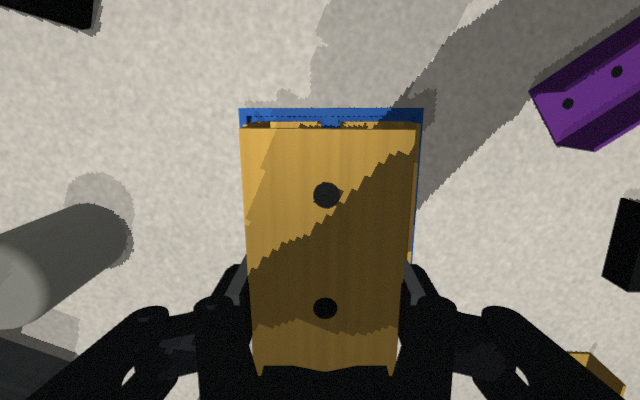

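The wrist view shows the rail over the tray. The tray's far wall is at columns 239–423 (mid 331), about 5 mm to tool +y, which matches the computed offset. I'll correct that, descend to just above the tray legs, and check with the fixed cameras.

```bash
python3 -m inch '[[0,-0.6,-0.6,-0.005,0.005,0.01,0],[0,-0.6,-0.6,-0.005,0.005,0.03,0],[0,-0.6,-0.6,-0.006,0.005,0.05,0],[0,-0.6,-0.6,-0.006,0.005,0.072,0],[0,-0.6,-0.6,-0.006,0.005,0.072,0]]';python3 -m inch '[[0,0,0,0,0,0,0],[0,0,0,0,0,0,0],[0,0,0,0,0,0,0]]'
python3 - <<'E'
from h import *
s=observe(); R=np.array(s["tcp_rot"]); print(R.T@(np.array([.5266,-.2595,.0206])-s["tool_pos"]),np.degrees(np.arctan2(-R[1,0],-R[0,0])))
a=eyes.get_image("scene");b=eyes.get_image("side")
t=lambda im,x0,y0,x1,y1,w,h:cv2.resize(im[y0:y1,x0:x1],(w,h),interpolation=cv2.INTER_CUBIC)
cv2.imwrite("pics/c4.png",np.hstack([t(a,120,150,260,300,400,428),t(b,350,170,530,380,368,428)])[:,:,::-1])
E
```

```text
time_s: 6.6
tool_pos: [0.5253, -0.2572, 0.0832]
tcp_rot: [[-0.901, -0.433, -0.005], [-0.433, 0.901, 0.004], [0.003, 0.006, -1.0]]
force: [-0.9, -0.2, -1.1]
finger_gap: 0.0552
time_s: 6.9
tool_pos: [0.5261, -0.2572, 0.0843]
tcp_rot: [[-0.901, -0.433, -0.004], [-0.433, 0.901, 0.003], [0.002, 0.005, -1.0]]
force: [0.5, -0.4, -1.5]
finger_gap: 0.0551
[ 0.00044926 -0.0025432   0.06369313] 25.689223811969928
```

View pics/c4.png

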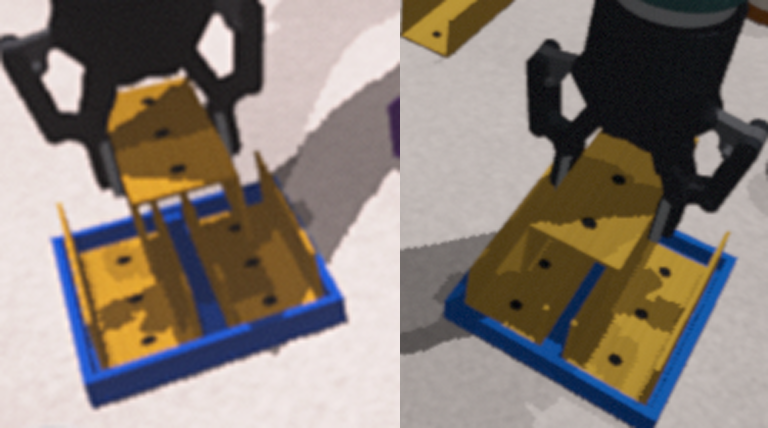

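Both views show the rail above the middle of the tray, aligned with it. Its lower edges are over the two troughs on either side of the inner legs (scene crop (160,210)), and the tray rails are in place. I'll lower it with a 2.5 mm sideways correction.

```bash
python3 -m inch '[[0,0,0,0,-0.002,0.006,0],[0,0,0,0,-0.0025,0.014,0],[0,0,0,0,-0.0025,0.022,0],[0,0,0,0,-0.0025,0.03,0],[0,0,0,0,-0.0025,0.035,0]]';python3 -m inch '[[0,0,0,0,0,0,0],[0,0,0,0,0,0,0]]'
python3 - <<'E'
from h import *
s=observe(); R=np.array(s["tcp_rot"]); print(R.T@(np.array([.5266,-.2595,.0206])-s["tool_pos"]),R.T@[0,0,-1])
E
```

```text
time_s: 7.5
tool_pos: [0.5262, -0.2593, 0.0478]
tcp_rot: [[-0.901, -0.433, -0.006], [-0.433, 0.901, 0.004], [0.003, 0.006, -1.0]]
force: [0.5, 0.2, -1.1]
finger_gap: 0.0555
time_s: 7.7
tool_pos: [0.526, -0.2591, 0.0474]
tcp_rot: [[-0.901, -0.433, -0.006], [-0.433, 0.901, 0.004], [0.004, 0.007, -1.0]]
force: [-0.2, -1.1, -1.3]
finger_gap: 0.0554
[-0.00043461 -0.00080727  0.02676356] [-0.00370364 -0.00668487  0.9999708 ]
```

No contact so far, so I'll go down to about 1.5 mm above the floor, then creep.

```bash
python3 -m inch '[[0,0,0,0,0,0.006,0],[0,0,0,0,0,0.012,0],[0,0,0,0,0,0.018,0],[0,0,0,0,0,0.022,0],[0,0,0,0,0,0.025,0]]';python3 -m inch '[[0,0,0,0,0,0,0],[0,0,0,0,0,0.001,0],[0,0,0,0,0,0.001,0]]';python3 -m inch '[[0,0,0,0,0,0.001,0],[0,0,0,0,0,0.001,0]]'
```

```text
time_s: 8.2
tool_pos: [0.5257, -0.2589, 0.0218]
tcp_rot: [[-0.901, -0.433, -0.007], [-0.433, 0.901, 0.005], [0.004, 0.007, -1.0]]
force: [0.2, 0.0, -0.9]
finger_gap: 0.0554
time_s: 8.5
tool_pos: [0.5258, -0.2589, 0.021]
tcp_rot: [[-0.901, -0.433, -0.006], [-0.433, 0.901, 0.005], [0.004, 0.007, -1.0]]
force: [0.9, 0.2, -1.9]
finger_gap: 0.0553
time_s: 8.7
tool_pos: [0.5259, -0.259, 0.0207]
tcp_rot: [[-0.901, -0.433, -0.006], [-0.433, 0.901, 0.004], [0.004, 0.006, -1.0]]
force: [-2.0, 0.8, 5.0]
finger_gap: 0.055
```

The force rises to about +5 N at the expected height, so the legs are on the trough floors. I'll release with a limited opening.

```bash
python3 -m inch '[[0,0,0,0,0,0,0],[0,0,0,0,0,0,0.7],[0,0,0,0,0,0,0.75],[0,0,0,0,0,0,0.8],[0,0,0,0,0,0,0.8]]';python3 -m inch '[[0,0,0,0,0,0,0.82],[0,0,0,0,0,0,0.82],[0,0,0,0,0,0,0.82]]'
```

```text
time_s: 9.2
tool_pos: [0.5259, -0.259, 0.0207]
tcp_rot: [[-0.901, -0.433, -0.006], [-0.433, 0.901, 0.004], [0.004, 0.006, -1.0]]
force: [-0.9, 0.3, 1.2]
finger_gap: 0.0682
time_s: 9.5
tool_pos: [0.5259, -0.259, 0.0206]
tcp_rot: [[-0.901, -0.433, -0.006], [-0.433, 0.901, 0.004], [0.004, 0.006, -1.0]]
force: [0.3, -0.2, -0.2]
finger_gap: 0.0697
```

```bash
python3 -m inch '[[0,0,0,0,0,-0.01,0.82],[0,0,0,0,0,-0.025,0.82],[0,0,0,0,0,-0.045,0.82],[0,0,0,0,0,-0.07,0.82],[0,0,0,0,0,-0.1,0.82]]';python3 -m inch '[[0,0,0,0,0,-0.03,0.82],[0,0,0,0,0,-0.06,0.82],[0,0,0,0,0,-0.09,0.82],[0,0,0,0,0,-0.09,0.82],[0,0,0,0,0,-0.09,0.82]]'
python3 - <<'E'
from h import *
a=eyes.get_image("scene");b=eyes.get_image("side");T=wristT();w=eyes.get_image("wrist")
for n,im,box in(("scene",a,(125,190,255,295)),("side",b,(355,225,525,376)),):
    for q in blobs(im,box):
        if 3<=q[2]<9 : print(n,q,"z54",np.round(ray(n,q[:2],.054),4),"z9",np.round(ray(n,q[:2],.009),4))
for q in blobs(w,(0,0,640,400)):
    if 6<q[2]<30 and abs(q[2]-q[3])<4: print("w",q,np.round(ray("wrist",q[:2],.054,T),4),np.round(ray("wrist",q[:2],.009,T),4))
t=lambda im,x0,y0,x1,y1,w,h:cv2.resize(im[y0:y1,x0:x1],(w,h),interpolation=cv2.INTER_CUBIC)
cv2.imwrite("pics/c5.png",np.vstack([np.hstack([t(a,120,190,260,300,400,314),t(b,350,225,530,380,364,314)]),cv2.resize(w,(764,478))[200-60:420]])[:,:,::-1])
E
```

```text
time_s: 10.0
tool_pos: [0.5263, -0.2593, 0.1224]
tcp_rot: [[-0.901, -0.433, -0.006], [-0.433, 0.901, 0.004], [0.004, 0.007, -1.0]]
force: [0.3, -0.3, 0.3]
finger_gap: 0.0699
time_s: 10.5
tool_pos: [0.5271, -0.2598, 0.2141]
tcp_rot: [[-0.901, -0.433, -0.004], [-0.433, 0.901, 0.003], [0.002, 0.004, -1.0]]
force: [-0.1, -0.7, -0.4]
finger_gap: 0.07
scene (172.0, 268.5, 5, 4) z54 [ 0.6331 -0.2504  0.054 ] z9 [ 0.5823 -0.2733  0.009 ]
scene (214.0, 255.0, 7, 5) z54 [ 0.6065 -0.1926  0.054 ] z9 [ 0.5526 -0.2087  0.009 ]
scene (167.5, 254.5, 6, 4) z54 [ 0.5997 -0.2662  0.054 ] z9 [ 0.5449 -0.2909  0.009 ]
scene (209.0, 241.5, 3, 4) z54 [ 0.5714 -0.2068  0.054 ] z9 [ 0.5132 -0.2245  0.009 ]
scene (162.5, 241.0, 4, 3) z54 [ 0.5641 -0.284   0.054 ] z9 [ 0.5051 -0.3109  0.009 ]
scene (188.5, 241.0, 6, 5) z54 [ 0.5674 -0.241   0.054 ] z9 [ 0.5088 -0.2627  0.009 ]
scene (203.0, 229.0, 3, 3) z54 [ 0.5353 -0.2235  0.054 ] z9 [ 0.473  -0.2433  0.009 ]
scene (183.5, 227.0, 6, 5) z54 [ 0.5268 -0.2587  0.054 ] z9 [ 0.4634 -0.2826  0.009 ]
scene (178.5, 215.0, 4, 3) z54 [ 0.4881 -0.2769  0.054 ] z9 [ 0.
[... 607 characters left out ...]
  0.009 ]
w (323.5, 231.5, 12, 12) [ 0.5651 -0.2408  0.054 ] [ 0.5807 -0.2331  0.009 ]
w (356.5, 217.5, 10, 10) [ 0.5391 -0.2189  0.054 ] [ 0.5508 -0.2079  0.009 ]
w (289.5, 217.0, 10, 9) [ 0.5657 -0.2758  0.054 ] [ 0.5814 -0.2734  0.009 ]
w (323.5, 187.5, 12, 12) [ 0.5264 -0.2593  0.054 ] [ 0.5361 -0.2545  0.009 ]
w (288.5, 177.5, 10, 10) [ 0.5317 -0.292   0.054 ] [ 0.5422 -0.292   0.009 ]
w (358.0, 177.5, 9, 12) [ 0.5045 -0.2351  0.054 ] [ 0.5109 -0.2267  0.009 ]
w (324.5, 138.5, 12, 12) [ 0.4862 -0.2776  0.054 ] [ 0.4899 -0.2755  0.009 ]
w (357.5, 135.5, 14, 12) [ 0.4713 -0.2527  0.054 ] [ 0.4729 -0.2469  0.009 ]
w (287.5, 134.5, 10, 10) [ 0.497  -0.3083  0.054 ] [ 0.5024 -0.3107  0.009 ]
```

View pics/c5.png

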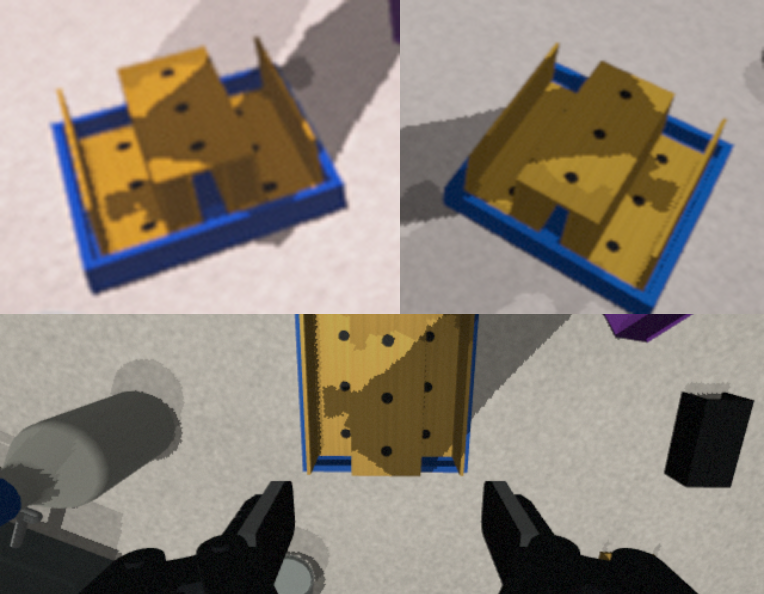

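The views show the rail nested with one leg in each trough. Its middle hole lies at (0.526, -0.259) from all three cameras at z = 54 mm, which confirms the height. The tray rails' holes are where they were, and the gripper is clear, so I'm handing the job in.

```bash
python3 -c "
from bench import robot; print(robot.finish_job())"
```

```text
the job is handed in; nothing more can be done
None
```

The legs-down gold rail is nested in the middle of the blue tray, and I handed the job in at about 10.7 s of the 48 s. I gripped it across its width, carried it over, and lowered it until the legs touched the trough floors at about 5 N. I then opened the gripper partway to clear the tray rails and drew back 190 mm.

**Rail position:** all three cameras put its middle hole within about 3 mm of the nest point, and they agree at the nested height of 54 mm. It looks level, and its line of holes matches the tray's direction to within about 1°.

**Tray rails:** their holes are where they were at the start, to within about 2–3 mm. They look upright, and the gripper touches nothing.

**Disagreements:**
- The scene and side cameras differed by about 3–4 mm in x throughout, so I averaged them.
- On the way down to pick up the rail, the arm settled about 7 mm off sideways. I corrected that before closing the gripper.

No check failed.

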